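# Line up the primed goblins along the straightedge

### The job

Line up the four goblins in a straight, even row for painting: slide each one across the desk until its bottle cap rests against the near side of the aluminium straightedge, centred on a scribed line, one goblin to each of the four lines (any goblin at any line, facing any way). The primer is still tacky, so touch only the bottle caps, never the figures, and slide the goblins along the desk without lifting them or tipping them over. Leave the tile palette, the parts box and the pin vice where they are.

Things in the scene. Friction and masses are not known exactly. Their poses are not given: they have to be found in the camera images.
- straightedge: Aluminium bar 340 mm long, 20 mm deep, 14 mm high, fixed to the desk, lying across in front of the robot and turned by up to 0.25 rad. Origin: centre of its underside; its y axis runs along its length, its x axis points away from the robot; the near long face is at x = -10 mm. Four dark scribed lines, 3 mm wide, cross its top and near face at y = -120, -40, +40 and +120 mm.
- spot1 (a point): Point on the desk surface in front of the scribed line at y = -120 mm of the straightedge, 16 mm from its near face: where the centre of a bottle cap lies that touches the bar squarely at that line. Same axes as the straightedge.
- spot2 (a point): Point on the desk surface in front of the scribed line at y = -40 mm of the straightedge, 16 mm from its near face: where the centre of a bottle cap lies that touches the bar squarely at that line. Same axes as the straightedge.
- spot3 (a point): Point on the desk surface in front of the scribed line at y = +40 mm of the straightedge, 16 mm from its near face: where the centre of a bottle cap lies that touches the bar squarely at that line. Same axes as the straightedge.
- spot4 (a point): Point on the desk surface in front of the scribed line at y = +120 mm of the straightedge, 16 mm from its near face: where the centre of a bottle cap lies that touches the bar squarely at that line. Same axes as the straightedge.
- goblin1: One of four identical goblins: a solid white plastic bottle cap, 32 mm across and 14 mm high, standing flat and loose on the desk, with a grey primed figure fixed on its top; about 25 to 50 g, 43 mm high in all. Origin: centre of the cap's underside, on the desk; z up. It slides easily. They start on the robot's side of the straightedge, at least 65 mm apart centre to centre.
- goblin1_figure: The tacky figure of goblin1, fixed to its cap: 29 mm high, within 11 mm of the cap's axis at every height (so it stands inside the cap's outline). Origin: centre of the cap's top, 14 mm above the desk. Not to be touched.
- goblin2: One of four identical goblins: a solid white plastic bottle cap, 32 mm across and 14 mm high, standing flat and loose on the desk, with a grey primed figure fixed on its top; about 25 to 50 g, 43 mm high in all. Origin: centre of the cap's underside, on the desk; z up. It slides easily. They start on the robot's side of the straightedge, at least 65 mm apart centre to centre.
- goblin2_figure: The tacky figure of goblin2, fixed to its cap: 29 mm high, within 11 mm of the cap's axis at every height (so it stands inside the cap's outline). Origin: centre of the cap's top, 14 mm above the desk. Not to be touched.
- goblin3: One of four identical goblins: a solid white plastic bottle cap, 32 mm across and 14 mm high, standing flat and loose on the desk, with a grey primed figure fixed on its top; about 25 to 50 g, 43 mm high in all. Origin: centre of the cap's underside, on the desk; z up. It slides easily. They start on the robot's side of the straightedge, at least 65 mm apart centre to centre.
- goblin3_figure: The tacky figure of goblin3, fixed to its cap: 29 mm high, within 11 mm of the cap's axis at every height (so it stands inside the cap's outline). Origin: centre of the cap's top, 14 mm above the desk. Not to be touched.
- goblin4: One of four identical goblins: a solid white plastic bottle cap, 32 mm across and 14 mm high, standing flat and loose on the desk, with a grey primed figure fixed on its top; about 25 to 50 g, 43 mm high in all. Origin: centre of the cap's underside, on the desk; z up. It slides easily. They start on the robot's side of the straightedge, at least 65 mm apart centre to centre.
- goblin4_figure: The tacky figure of goblin4, fixed to its cap: 29 mm high, within 11 mm of the cap's axis at every height (so it stands inside the cap's outline). Origin: centre of the cap's top, 14 mm above the desk. Not to be touched.
- tile_palette: Bystander: white ceramic tile 150 x 150 x 10 mm with dabs of paint, loose on the left. Origin: centre of its underside.
- parts_box: Bystander: closed blue plastic box 184 x 114 x 57 mm with a spring clip on its near face, loose on the right. Origin: centre of its underside.
- pin_vice: Bystander: small brass pin vice about 100 mm long and 10 mm thick, lying beyond the straightedge. Origin: under the middle of its length, on the desk; x along it.
There are look-alikes about, which are no part of the job. Leave any blue or pink look-alike of the goblin1 alone.

How it is judged:
By the outcome, as a careful person would: the job done as asked, in the order asked, and still so for the second after the job is handed in, with the robot touching nothing.
It also fails if it takes over 61 s, if anything falls off the work surface, if the arm or the gripper's body presses on something with over 40 N, if the wrist force passes 120 N, or if a joint passes its speed limit or range.

### The arm

A 6-joint arm with a two-finger parallel gripper is mounted at the origin on the work surface. World frame = base frame: x ahead of the robot, y to its left, z up, the work surface at z = 0. Lengths are in m, angles in degrees, forces in N, time in s.
With the tool pointing down it reaches from about 0.35 to 0.925 m from the base axis. Payload 6.4 kg.
Tool frame: the origin (TCP) lies at the very end of the fingers, on their centre line; the grasp point (between the pads) lies 19 mm behind it; z points along the fingers, y is the line along which they close (so a half turn about z gives the same grasp; the last joint's range is limited). The gripper opens to 85 mm and grips with 20 to 120 N. Pads are 22 mm wide; open, the fingers measure 114 mm over their backs; the gripper's body (76 mm by 85 mm) begins 54 mm behind the grasp point. The pads swing forward as they close: fully open they stand 13 mm farther back than shut.
Start: joints at [66.916, 14.043, 89.255, -0, 76.702, -9.975], TCP at [0.147, 0.633, 0.205] pointing down, gripper open.
Joint ranges: [-179.41, 179.41], [-58.25, 129.5], [7.25, 145.43], [-54.29, 234.29], [11.92, 165.04], [-157.13, 157.13]. Speed limits (degrees/s): [147.25, 147.25, 180, 180, 180, 180].

### API

Orientations are given as a 3x3 rotation matrix whose columns are the frame's x, y, z axes.
In Python, from bench import ctrl, vision, ticket gives the robot as it stands.
- The arm moves only by the shell command python3 -m handwheel 'ROWS'. ROWS is JSON, a list of rows, each a list of 7 numbers: the finger opening in cm, from 0 to 8.54, then the shift along the tool's x, y, z in cm, then the turn, a rotation vector about the tool's x, y, z in degrees. A call has 1 to 5 rows; each row shifts and turns the commanded pose from where the row before left it, along the tool's axes as they then stand; what a row does not reach is not made up. A row lasts 1/8 s, in which the tool goes at most 62.5 mm and 10.7 degrees, less where a joint would pass 70% of its speed; a pose out of reach is approached as far as the arm can. A call with a gripper value outside its range is refused whole. The fingers move at their own pace and stop on an object; the grip force is fixed at half the most. Time passes only in rows, so rows that do not move let the fingers close. It gives the time, the measured TCP pose, the force, the opening and the grip force at its end, in the units of the state.
- ctrl.get_obs(): the state, without advancing time (a new reading comes with each control period).
- vision.camera(name): name is "side" or "top"; returns a dict with "img" (384x512x3 uint8, red, green, blue), "fx", "fy", "cx", "cy" (pixels), "k1" (the pictures are not rectified: a ray, as slopes to the right and down, at radius r is drawn at 1 + k1 r^2 times it, then the intrinsics apply), "cam_to_world" (4x4, takes a point from camera to world coordinates). Camera axes: x right, y up, looking along -z (the intrinsics and any distortion apply to the point x, -y, -z); pixel columns grow to the right and rows downward; lengths in m; the calibration is good to about 2 mm. A picture is of the moment at which its call begins. There is no depth.
- ticket.sign_off(): hands the job in; it is judged then, once.
The state is a dict: "clock": time; "joints": joint angles; "qd": joint speeds; "tau": joint torques, N m; "ee_pos": TCP position; "tcp_rot": TCP orientation; "wrist_force": force on the tool from outside, world axes, zero at the start; "wrist_torque": the same for the moment, N m; "gripper_width": finger opening in m; "gripper_force": force on a finger pad.
Only numpy, scipy, OpenCV 4.12 (cv2) and the standard library are available. Lean on these libraries where they do the work, as an engineer would, in place of code of your own. Each camera call takes 0.05 s, during which the arm holds its last target. There are 200 camera calls.

## Working session

There is one attempt and no reset: what is moved stays moved. The work goes in short steps, Python scripts to look and compute and a shell command to move; the robot and the scene stay as the last step left them, time stands still between calls to the robot, and variables do not carry over. Pictures are saved under pics/ and viewed, at most 10 in all, crops included, and the job is handed in when it is done.

```bash
ls; mkdir -p pics; python3 - <<'E'
from bench import ctrl, vision
import cv2
print(ctrl.get_obs())
for n in ("top","side"):
    c=vision.camera(n); cv2.imwrite(f"pics/{n}0.png",cv2.resize(c["img"][:,:,::-1],(800,600),interpolation=cv2.INTER_CUBIC))
    print({k:v for k,v in c.items() if k!="img"})
E
```

```text
pics
{'clock': 0.0, 'joints': array([ 6.69140134e+01,  1.40834370e+01,  8.93279205e+01, -5.49886954e-04,
        7.67020128e+01, -9.97557508e+00]), 'qd': array([ 0.0663434 , -0.08526874, -0.04401916,  0.03104644, -0.09248831,
        0.03638524]), 'tau': array([ 2.92480618e-03, -4.29502165e+01, -3.26131868e+01,  4.41839154e-05,
        5.35203028e-03, -1.32844477e-05]), 'ee_pos': array([0.14718741, 0.63246611, 0.20355976]), 'tcp_rot': array([[-9.73935140e-01,  2.26825382e-01, -7.67273304e-04],
       [ 2.26826435e-01,  9.73933490e-01, -1.82388665e-03],
       [ 3.33569379e-04, -1.95038517e-03, -9.99998042e-01]]), 'wrist_force': array([-0.53971074, -0.55630928, -0.29378612]), 'wrist_torque': array([-0.05795687, -0.07072578, -0.05064898]), 'gripper_force': 0.0, 'gripper_width': 0.08543423899240912}
{'fx': 440.01211604702166, 'fy': 440.01211604702166, 'cx': 250.86805364260658, 'cy': 188.08477801738582, 'k1': -0.14894818834874027, 'cam_to_world': array([[-0.01065361,  0.99325297, -0.1154774 ,  0.457432  ],
       [-0.9999011 , -0.00952152,  0.01035083, -0.01063335],
       [ 0.00918147,  0.11557625,  0.99325618,  1.20794783],
       [ 0.        ,  0.        ,  0.        ,  1.        ]])}
{'fx': 380.0146824416144, 'fy': 380.0146824416144, 'cx': 252.57081937254046, 'cy': 192.91275649774533, 'k1': -0.02244527869024379, 'cam_to_world': array([[ 7.02852297e-01,  3.71926293e-01, -6.06357552e-01,
        -1.04111840e-02],
       [-7.11335791e-01,  3.67251000e-01, -5.99272972e-01,
        -6.18572738e-01],
       [-1.99957555e-04,  8.52524214e-01,  5.22687694e-01,
         5.90542478e-01],
       [ 0.00000000e+00,  0.00000000e+00,  0.00000000e+00,
         1.00000000e+00]])}
```

View pics/top0.png

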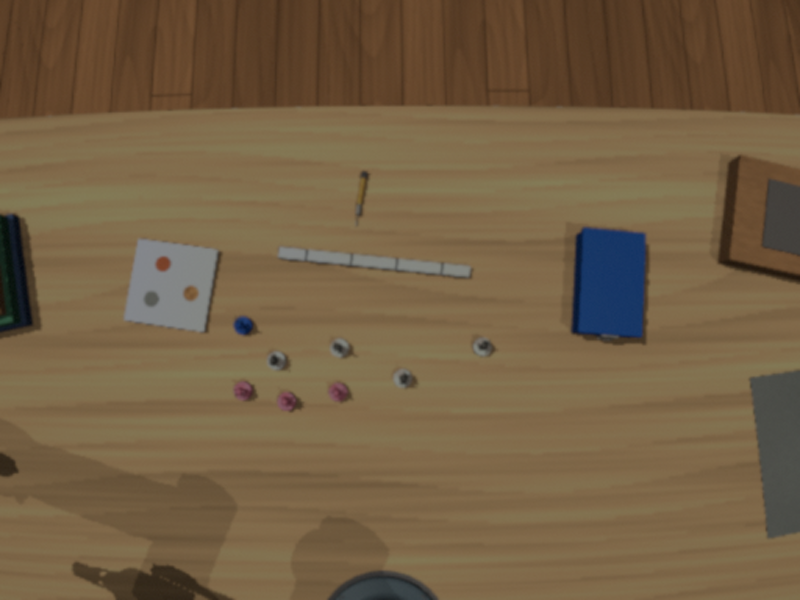

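View pics/side0.png

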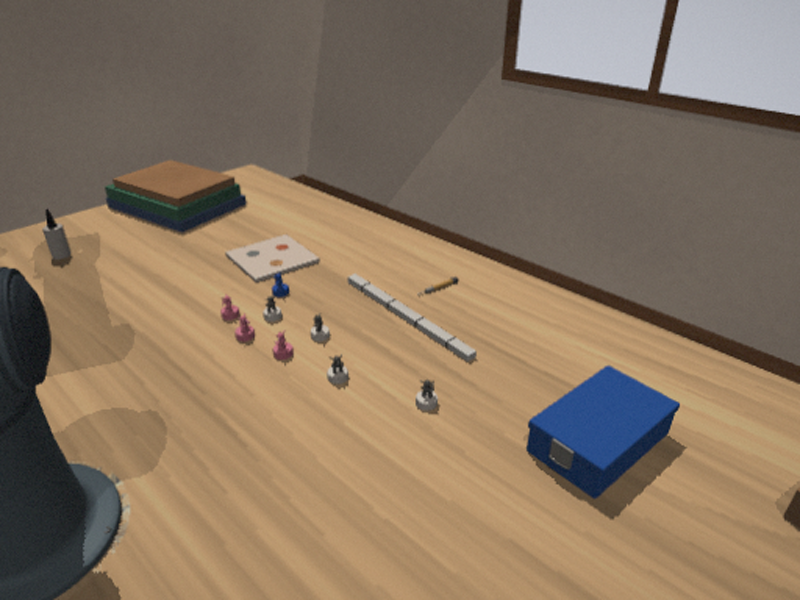

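The top view (800×600 scale) shows eight candidates:
- **White caps with grey figures:** (277,360), (340,347), (403,378) and (482,346). These fit the description.
- **Look-alikes:** one blue at (244,325), and three pink at (244,390), (288,400) and (338,391). I'll leave these alone.

The bar runs from (280,253) to (470,271). Next I'll measure and check an enlarged crop.

```bash
cat > h.py <<'E'
import numpy as np, cv2
from bench import ctrl, vision
def cal(c):
    K=np.array([[c["fx"],0,c["cx"]],[0,c["fy"],c["cy"]],[0,0,1]]);return K,np.array([c["k1"],0,0,0,0.])
def ray(c,uv):
    K,d=cal(c);n=cv2.undistortPoints(np.float64(uv).reshape(-1,1,2),K,d)[:,0]
    M=c["cam_to_world"];r=np.c_[n[:,0],-n[:,1],-np.ones(len(n))]@M[:3,:3].T
    return M[:3,3],r
def onz(c,uv,z):
    o,r=ray(c,uv);return (o+r*((z-o[2])/r[:,2])[:,None])[:,:2]
def proj(c,P):
    M=c["cam_to_world"];p=(np.atleast_2d(P)-M[:3,3])@M[:3,:3];K,d=cal(c)
    return cv2.projectPoints(p*[1,-1,-1],np.zeros(3),np.zeros(3),K,d)[0][:,0]
def tri(c1,u1,c2,u2):
    o1,r1=ray(c1,u1);o2,r2=ray(c2,u2);a=r1[0]/np.linalg.norm(r1[0]);b=r2[0]/np.linalg.norm(r2[0])
    A=[np.eye(3)-np.outer(v,v) for v in(a,b)];return np.linalg.solve(A[0]+A[1],A[0]@o1+A[1]@o2)
def white(c,lo=75):
    hsv=cv2.cvtColor(c["img"],cv2.COLOR_RGB2HSV);m=((hsv[...,1]<70)&(hsv[...,2]>lo)).astype(np.uint8)
    return m
def blobs(c,lo=75):
    n,l,s,ce=cv2.connectedComponentsWithStats(white(c,lo),connectivity=8);out=[]
    for i in range(1,n):
        p=cv2.findContours((l==i).astype(np.uint8),cv2.RETR_EXTERNAL,cv2.CHAIN_APPROX_NONE)[0][0]
        out.append((s[i,4],ce[i],p[:,0]))
    return out
E
python3 - <<'E'
from h import *
c=vision.camera("top");s=vision.camera("side")
np.save("pics/top.npy",c["img"])
for n,cc in(("top",c),("side",s)):
    print(n)
    for a,ce,p in blobs(cc):
        if a>15 and 100<ce[1]<290:
            h=cv2.convexHull(p.astype(np.int32));m=cv2.moments(h);e=cv2.minAreaRect(h)
            print(a,ce.round(1),"bbox",p.min(0),p.max(0),"hullc",(m["m10"]/m["m00"]).__round__(2),(m["m01"]/m["m00"]).__round__(2), "z7",onz(cc,[[m["m10"]/m["m00"],m["m01"]/m["m00"]]],.008).round(4)[0],"rect",np.round(e[0],1),np.round(e[1],1),round(e[2],1))
a=cv2.resize(c["img"][150:265,140:325],None,fx=4,fy=4,interpolation=cv2.INTER_CUBIC)
cv2.imwrite("pics/crop1.png",a[:,:,::-1])
E
```

```text
top
28 [405.4 149. ] bbox [393 147] [413 156] hullc 405.96 150.26 z7 [ 0.7009 -0.465 ] rect [404.3 148.5] [21.9  6.5] 24.2
2769 [108.9 182.3] bbox [ 79 152] [139 212] hullc 109.11 182.06 z7 [0.6176 0.3717] rect [108.9 181.9] [54.1 54.7] 8.5
1052 [239.3 167.3] bbox [177 157] [301 177] hullc 239.09 167.32 z7 [0.655  0.0088] rect [239.1 167.3] [124.4   8.7] 5.8
28 [152.2 207.4] bbox [149 202] [159 214] hullc 153.7 207.61 z7 [0.5455 0.2443] rect [153.2 207.4] [ 8.9 12.4] 15.3
99 [216.8 222.1] bbox [211 216] [223 228] hullc 216.81 222.13 z7 [0.5045 0.0706] rect [216.7 222.1] [11.2 12.1] 26.6
91 [307.5 221.8] bbox [302 216] [314 227] hullc 308.07 221.64 z7 [ 0.5031 -0.1785] rect [308.  221.5] [11. 12.] 90.0
93 [176.7 230.5] bbox [171 225] [182 236] hullc 176.43 230.5 z7 [0.4825 0.1811] rect [176.5 230.5] [11. 11.] 90.0
95 [256.6 241.5] bbox [251 236] [263 248] hullc 257.08 241.77 z7 [ 0.4501 -0.0384] rect [257.3 241.8] [11.3 12. ] 45.0
2526 [497.9 289.1] bbox [480 237] [511 343] hullc 497.93 286.73 z7 [ 0.3059 -0.7274] rect [495.5 290. ] [106.  31.] 90.0
side
190 [ 34.4 153.8] bbox [ 27 14
[... 442 characters left out ...]
1 [204.4 213.2] bbox [199 208] [210 218] hullc 204.38 212.85 z7 [0.5005 0.0695] rect [204.5 213. ] [10. 11.] 90.0
125 [215.8 239.8] bbox [209 233] [222 245] hullc 215.67 238.99 z7 [ 0.4483 -0.0381] rect [215.5 239. ] [12. 13.] 90.0
20 [378.5 240.2] bbox [369 234] [388 247] hullc 378.87 239.94 z7 [ 0.7259 -0.3251] rect [378.4 240.3] [ 0.7 23. ] 55.0
29 [353. 258.] bbox [339 248] [367 268] hullc 352.92 258.02 z7 [ 0.6238 -0.3157] rect [353. 258.] [ 0.7 34.4] 55.0
138 [272.5 256.4] bbox [266 250] [279 262] hullc 272.54 255.83 z7 [ 0.5   -0.179] rect [272.5 256. ] [12. 13.] 90.0
30 [359.8 284.9] bbox [353 281] [366 289] hullc 359.86 284.92 z7 [ 0.5604 -0.3722] rect [359.7 284.8] [15.3  1.7] 33.7
```

View pics/crop1.png

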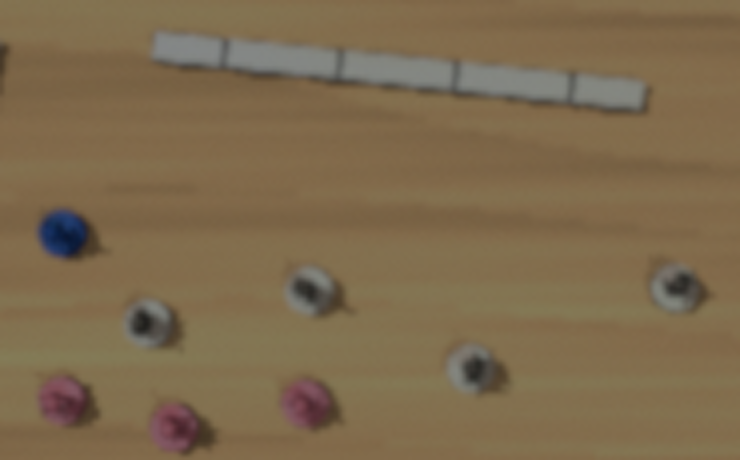

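The crop confirms four white-capped goblins at crop pixels (148,322), (310,290), (472,367) and (676,288). The bar's lines are at about (224,53), (340,64), (456,76) and (572,88).

```bash
python3 - <<'E'
from h import *
c=vision.camera("top");s=vision.camera("side")
# tri check of cap hull centres
T=[(176.4,230.5),(216.8,222.1),(257.0,241.7),(307.9,221.7)];S=[(173.8,200.4),(204.4,212.9),(215.7,239),(272.5,255.8)]
for t,q in zip(T,S): print(tri(c,[t],s,[q]).round(4))
L=np.array([(224,53),(340,64.3),(456,76),(572,88)])/4+[139.6,149.6]
# refine lines: along bar gray minimum; bar centreline from rect
g=cv2.GaussianBlur(cv2.cvtColor(c["img"],cv2.COLOR_RGB2GRAY),(0,0),.6).astype(np.float32)
d=L[3]-L[0];d/=np.linalg.norm(d);n=np.array([-d[1],d[0]])
ts=np.arange(-5,5.01,.25)
R=[]
for p in L:
    pr=sum(cv2.remap(g,np.float32([p[0]+ts*d[0]+k*n[0]]),np.float32([p[1]+ts*d[1]+k*n[1]]),cv2.INTER_LINEAR)[0] for k in(-1.5,0,1.5))
    w=np.maximum(np.median(pr)-15-pr,0)*(abs(ts)<3);R.append(p+d*(w@ts)/w.sum())
R=np.array(R)
W=onz(c,R,.014);print("lines px",R.round(2),"world",W.round(4),"spacing",np.diff(W,axis=0).round(4))
# bar width profile edges at midpoints between lines
for i in range(3):
    p=(R[i]+R[i+1])/2;tt=np.arange(-9,9.01,.25)
    pr=sum(cv2.remap(g,np.float32([p[0]+tt*n[0]+k*d[0]]),np.float32([p[1]+tt*n[1]+k*d[1]]),cv2.INTER_LINEAR)[0] for k in(-6,-3,0,3,6))/5
    e=np.gradient(pr);a,b=tt[np.argmax(e)],tt[np.argmin(e)]
    print("edges",a,b,onz(c,[p+n*a,p+n*b],.014).round(4).tolist())
E
```

```text
[0.4816 0.1821 0.006 ]
[0.5037 0.0716 0.0054]
[ 0.4497 -0.0377  0.007 ]
[ 0.5024 -0.1778  0.006 ]
lines px [[195.67 162.86]
 [224.51 165.67]
 [253.48 168.59]
 [282.44 171.58]] world [[ 0.6677  0.1282]
 [ 0.659   0.0487]
 [ 0.6501 -0.0308]
 [ 0.6411 -0.1103]] spacing [[-0.0087 -0.0795]
 [-0.0089 -0.0795]
 [-0.009  -0.0795]]
edges -3.25 3.5 [[0.6723, 0.0875], [0.6536, 0.0894]]
edges -3.25 3.25 [[0.6635, 0.008], [0.6455, 0.0099]]
edges -3.0 3.25 [[0.6539, -0.0715], [0.6366, -0.0695]]
```

```bash
cat > d.py <<'E'
import sys,numpy as np
from bench import ctrl
o=ctrl.get_obs();R=o["tcp_rot"];t=np.array([float(v) for v in sys.argv[1:4]])
print("t",round(o["clock"],2),"pos",o["ee_pos"].round(4),"need tool cm",(R.T@(t-o["ee_pos"])*100).round(2),"yawerr deg",round(np.degrees(np.arctan2(R[0,1],R[1,1]))-6.37,2),"z",R[:,2].round(4),"w",o["gripper_width"].round(4),"F",o["wrist_force"].round(1))
E
python3 -m handwheel '[[5,0,0,0,0,0,-6.7],[5,-3.8,-4.1,0,0,0,0],[5,-3.8,-4.1,0,0,0,0],[5,-3.8,-4.1,0,0,0,0],[5,-3.8,-4.1,0,0,0,0]]'
python3 -m handwheel '[[5,-3.8,-4.1,0,0,0,0],[5,-3.8,-4.1,0,0,0,0],[5,-3.8,-4.1,0,0,0,0],[5,-3.8,-4.1,0,0,0,0],[5,-3.8,-4.1,0,0,0,0]]'
python3 -m handwheel '[[5,-3.8,-4.1,0,0,0,0],[5,0,0,0,0,0,0]]'
python3 d.py 0.481 0.181 0.1
```

```text
clock: 0.92
ee_pos: [0.281, 0.4517, 0.2048]
tcp_rot: [[-0.994, 0.111, 0.0], [0.111, 0.994, 0.0], [-0.0, 0.0, -1.0]]
wrist_force: [0.6, 0.8, -1.5]
gripper_width: 0.05
gripper_force: 0.0
clock: 1.55
ee_pos: [0.447, 0.2266, 0.205]
tcp_rot: [[-0.994, 0.112, 0.001], [0.112, 0.994, 0.0], [-0.001, 0.0, -1.0]]
wrist_force: [0.4, 0.0, 0.4]
gripper_width: 0.05
gripper_force: 0.0
clock: 1.8
ee_pos: [0.481, 0.1805, 0.2048]
tcp_rot: [[-0.993, 0.117, 0.0], [0.117, 0.993, -0.0], [-0.0, -0.0, -1.0]]
wrist_force: [-0.2, 0.7, -0.4]
gripper_width: 0.0503
gripper_force: 0.0Traceback (most recent call last):
  File "d.py", line 4, in <module>
    print("t",round(o["clock"],2),"pos",o["ee_pos"].round(4),"need tool cm",(R.T@(t-o["ee_pos"])*100).round(2),"yawerr deg",round(np.degrees(np.arctan2(R[0,1],R[1,1]))-6.37,2),"z",R[:,2].round(4),"w",o["gripper_width"].round(4),"F",o["wrist_force"].round(1))
                                                                                                                                                                                                        ^^^^^^^^^^^^^^^^^^^^^^^^
AttributeError: 'float' object has no attribute 'round'
```

```bash
sed -i 's/o\["gripper_width"\].round(4)/round(o["gripper_width"],4)/' d.py
python3 -m handwheel '[[5,0,0,5,0,0,0],[5,0,0,5,0,0,0],[5,0,0,4,0,0,0],[5,0,0,0,0,0,0]]' >/dev/null
python3 d.py 0.481 0.181 0.003
python3 - <<'E'
from h import *
for n,b in(("top",(160,140,290,250)),("side",(130,140,260,250))):
    c=vision.camera(n)["img"][b[1]:b[3],b[0]:b[2],::-1];c=cv2.resize(c,None,fx=3,fy=3,interpolation=cv2.INTER_CUBIC)
    globals()[n]=c
cv2.imwrite("pics/chk1.png",np.hstack([top,side]))
E
```

```text
t 2.3 pos [0.4757 0.1836 0.0616] need tool cm [-0.59 -0.19  5.86] yawerr deg -0.02 z [-7.7e-03 -9.0e-04 -1.0e+00] w 0.05 F [-0.   0.4 -0.3]
```

View pics/chk1.png

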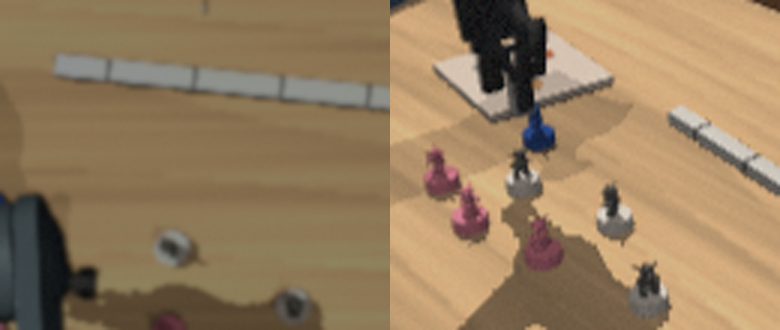

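The side view shows the open fingers above goblin A; A is at side-crop (523,175) and the fingertips are near (515,100). In the top view the arm hides A.

```bash
for i in 1 2; do python3 -m handwheel '[[5,0,0,0,0,0,0]]' >/dev/null; python3 d.py 0.481 0.181 0.003; done; python3 - <<'E'
from h import *
s=vision.camera("side"); print(((proj(s,[[.4757,.1836,.0616],[.4757,.1836,.0616+.006]])-[130,140])*3+[390,0]).round(0))
E
```

```text
t 2.52 pos [0.481  0.1838 0.0672] need tool cm [-0.   -0.29  6.42] yawerr deg 0.01 z [ 4.4e-03  7.0e-04 -1.0e+00] w 0.0497 F [-0.1 -0.6  0.6]
t 2.65 pos [0.4805 0.1835 0.0665] need tool cm [-0.06 -0.25  6.35] yawerr deg 0.02 z [ 3.2e-03  4.0e-04 -1.0e+00] w 0.0498 F [0.5 0.1 0.6]
[[510. 132.]
 [509. 127.]]
```

```bash
python3 - <<'E'
from h import *
s=vision.camera("side");o=ctrl.get_obs();p=o["ee_pos"];R=o["tcp_rot"];y=R[:,1]
im=cv2.resize(s["img"][130:230,130:230,::-1],None,fx=6,fy=6,interpolation=cv2.INTER_CUBIC)
for z in(0,.01,.02):
  for k in(-.025,0,.025):
    q=(proj(s,p+k*y+[0,0,z])[0]-[130,130]+.5)*6;cv2.circle(im,tuple(int(v) for v in q),3,(0,255,0),-1)
cv2.imwrite("pics/chk2.png",im);print(p,o["clock"])
E
```

```text
[0.47998214 0.18333463 0.06576492] 2.75
```

View pics/chk2.png

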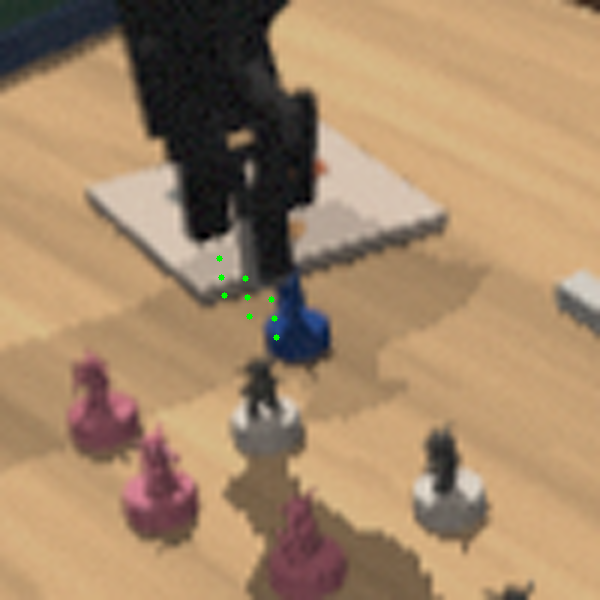

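```bash
python3 -m handwheel '[[5,0,-0.2,1.5,0,0,0],[5,0,0,1.5,0,0,0],[5,0,0,1.5,0,0,0],[5,0,0,0,0,0,0],[5,0,0,0,0,0,0]]' >/dev/null; python3 d.py 0.481 0.181 0.003;python3 - <<'E'
from h import *
o=ctrl.get_obs();p=o["ee_pos"];R=o["tcp_rot"];y=R[:,1];out=[]
for n,b in(("top",(150,195)),("side",(140,150))):
  s=vision.camera(n)
  im=cv2.resize(s["img"][b[1]:b[1]+60,b[0]:b[0]+60,::-1],None,fx=6.6,fy=6.6,interpolation=cv2.INTER_CUBIC)
  for z,co in((0,(0,255,0)),(.02,(0,255,255))):
    for k in(-.025,0,.025):
      q=(proj(s,p+k*y+[0,0,z])[0]-b+.5)*6.6;cv2.circle(im,tuple(int(v) for v in q),2,co,-1)
  out.append(im)
cv2.imwrite("pics/chk3.png",np.hstack(out));print(p,o["clock"])
E
```

```text
t 3.38 pos [0.4792 0.1812 0.0196] need tool cm [-0.18 -0.    1.66] yawerr deg 0.04 z [-0. -0. -1.] w 0.05 F [-0.4 -0.7  0.7]
[0.47919858 0.18124942 0.01963442] 3.375
```

View pics/chk3.png

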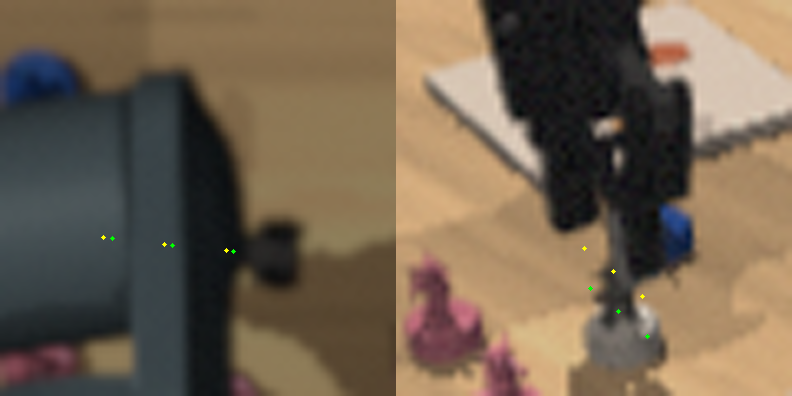

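```bash
python3 - <<'E'
from h import *
s=vision.camera("side");p=np.array([.4792,.1812,0])
for z in(.01,.02,.03,.04,.05,.06):
    for k in(-.0395,-.025,.025,.0395):
        print(z,k,[((proj(s,p+[dx+k*.111,k*.994,z])[0]-[140,150]+.5)*6.6+[396,0]).round(0) for dx in(-.011,.011)])
E
```

```text
0.01 -0.0395 [array([645., 380.]), array([688., 360.])]
0.01 -0.025 [array([628., 366.]), array([671., 346.])]
0.01 0.025 [array([572., 317.]), array([614., 298.])]
0.01 0.0395 [array([556., 303.]), array([598., 284.])]
0.02 -0.0395 [array([643., 360.]), array([686., 340.])]
0.02 -0.025 [array([626., 346.]), array([669., 326.])]
0.02 0.025 [array([569., 297.]), array([611., 278.])]
0.02 0.0395 [array([553., 283.]), array([595., 265.])]
0.03 -0.0395 [array([640., 340.]), array([684., 320.])]
0.03 -0.025 [array([623., 326.]), array([666., 306.])]
0.03 0.025 [array([566., 277.]), array([609., 259.])]
0.03 0.0395 [array([550., 264.]), array([593., 245.])]
0.04 -0.0395 [array([638., 320.]), array([681., 300.])]
0.04 -0.025 [array([621., 305.]), array([664., 286.])]
0.04 0.025 [array([563., 257.]), array([606., 239.])]
0.04 0.0395 [array([548., 244.]), array([590., 226.])]
0.05 -0.0395 [array([635., 299.]), array([679., 279.])]
0.05 -0.025 [array([618., 285.]), array([661., 265.])]
0.05 0.025 [array([561., 237.]), array([603., 219.])]
0.05 0.0395 [array([545., 224.]), array([587., 206.])]
0.06 -0.0395 [array([633., 278.]), array([677., 259.])]
0.06 -0.025 [array([615., 264.]), array([659., 245.])]
0.06 0.025 [array([558., 217.]), array([601., 199.])]
0.06 0.0395 [array([542., 204.]), array([585., 186.])]
```

The side view shows goblin A's cap at (623,340), centred between the fingers. The tips look about 30 mm above the stated TCP. I'll go down in steps, watching force and image.

```bash
python3 -m handwheel '[[5,-0.1,0,0.8,0,0,0],[5,0,0,0.8,0,0,0],[5,0,0,0,0,0,0],[5,0,0,0,0,0,0]]' >/dev/null; python3 d.py 0.481 0.181 0.003;python3 - <<'E'
from h import *
o=ctrl.get_obs();p=o["ee_pos"];out=[]
s=vision.camera("side");b=(150,165)
im=cv2.resize(s["img"][b[1]:b[1]+60,b[0]:b[0]+60,::-1],None,fx=10,fy=10,interpolation=cv2.INTER_CUBIC)
for z in(0,.01,.02,.03):
    for k in(-.0395,.0395):
      q=(proj(s,[p[0]-.011+k*.111,p[1]+k*.994,z])[0]-b+.5)*10;cv2.circle(im,tuple(int(v) for v in q),2,(0,255,0),-1)
cv2.imwrite("pics/chk4.png",im)
E
```

```text
t 4.03 pos [0.48   0.1811 0.0036] need tool cm [-0.1  -0.    0.06] yawerr deg 0.04 z [-2.e-04 -0.e+00 -1.e+00] w 0.0502 F [-0.3 -0.2 -0.2]
```

View pics/chk4.png

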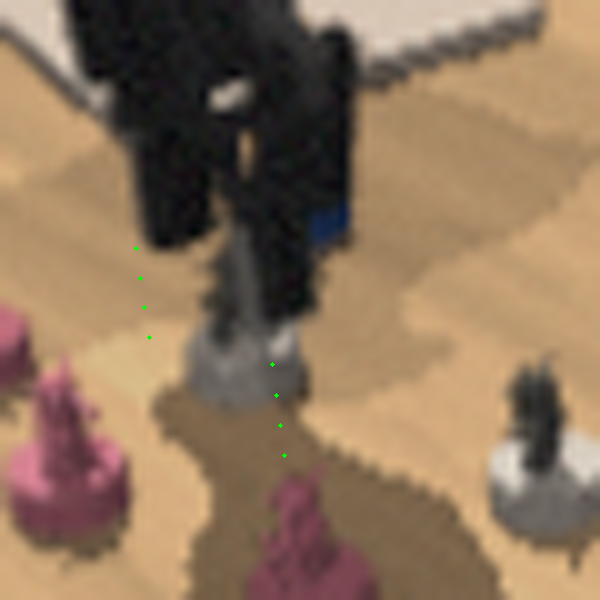

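The tips appear to be near (260,320), above the cap top at (247,335). Closing to 30 mm will settle it safely: the pads stop at 32 mm on the cap, or they reach 30 mm and still clear the 22 mm figure.

```bash
python3 -m handwheel '[[3.6,0,0,0,0,0,0],[3.0,0,0,0,0,0,0],[3.0,0,0,0,0,0,0],[3.0,0,0,0,0,0,0]]'; python3 d.py 0.481 0.181 0.003
```

```text
clock: 4.58
ee_pos: [0.4801, 0.1811, 0.0037]
tcp_rot: [[-0.994, 0.112, 0.0], [0.112, 0.994, 0.0], [-0.0, 0.0, -1.0]]
wrist_force: [-0.0, -0.2, -0.1]
gripper_width: 0.0299
gripper_force: 0.0
t 4.58 pos [0.4801 0.1811 0.0037] need tool cm [-0.09 -0.    0.07] yawerr deg 0.04 z [ 1.e-04  0.e+00 -1.e+00] w 0.0299 F [-0.  -0.2 -0.1]
```

```bash
python3 -m handwheel '[[5,0,0,0,0,0,0],[5,0,0,0,0,0,0],[5,0,0,0.3,0,0,0],[5,0,0,0.2,0,0,0],[5,0,0,0,0,0,0]]'; python3 -m handwheel '[[5,0,0,0.3,0,0,0],[5,0,0,0,0,0,0]]'
```

```text
clock: 5.2
ee_pos: [0.4798, 0.1811, -0.0016]
tcp_rot: [[-0.994, 0.112, -0.001], [0.112, 0.994, -0.0], [0.001, -0.0, -1.0]]
wrist_force: [-0.4, -0.3, 0.7]
gripper_width: 0.0501
gripper_force: 0.0
clock: 5.45
ee_pos: [0.4798, 0.1811, -0.0046]
tcp_rot: [[-0.994, 0.112, -0.001], [0.112, 0.994, -0.0], [0.001, -0.0, -1.0]]
wrist_force: [-0.2, 0.5, 0.8]
gripper_width: 0.05
gripper_force: 0.0
```

```bash
python3 -m handwheel '[[5,0,0,0.3,0,0,0],[5,0,0,0.2,0,0,0],[5,0,0,0,0,0,0]]' | egrep 'pos|force'; python3 -m handwheel '[[5,0,0,0.3,0,0,0],[5,0,0,0.2,0,0,0],[5,0,0,0,0,0,0]]'| egrep 'pos|force'; python3 - <<'E'
from h import *
s=vision.camera("side")
g=cv2.cvtColor(s["img"],cv2.COLOR_RGB2GRAY)[175:212,158:188]
print("\n".join(" ".join(f"{v:3d}" for v in r) for r in g))
E
```

```text
ee_pos: [0.4798, 0.1811, -0.0096]
wrist_force: [-0.8, -0.6, -0.1]
gripper_force: 0.0
ee_pos: [0.4798, 0.1811, -0.0146]
wrist_force: [0.2, 0.1, 0.5]
gripper_force: 0.0
 41  22  21  10  21  18  27  22  26  23  18  30  29  26  17  27  25  25  35  38  38  43  46  54  51  38  29  27 120 140
 71  18  21  24  18  17  26  22  23  31  22  33  26  25  23  27  14  28  26  32  29  34  55  51  51  45  31  21 107 143
109  48  22  23  19  25  17  22  30  18  31  29  27  28  19  23  16  27  28  21  30  33  38  43  49  38  33  16 109 142
151  74  26  23  21  24  21  27  25  27  28  30  26  21  25  19  24  39  31  28  30  28  34  42  41  37  24  24 111 146
170 123 109  66  29  15  15  23  30  28  22  29  25  26  56  63 105  77  38  32  27  23  24  40  40  33  27  30 111 150
156 144 144  83  28  22  22  31  26  24  20  23  31  62 107  86 105  65  33  25  21  25  25  40  38  39  25  21 110 145
143 143 144  92  42  25  26  17  25  11  24  26  33  57  89  63  54  39  16  27  21  29  36  28  35  33  30  24 129 145
141 143 142 123  62  22  29  18  25  21  26  26  28  30  28  26  28  29  26  20  20  23  21  
[... 2806 characters left out ...]
 180 158 113 104 106 108 108 107 107  98 101 105 100  96  79  73  76 113 152 153 150 151 162 165 175
115 150 176 180 181 181 181 158 156 160 119 107 106 107 107 106 104 105 105  96 147 103  95 124 128 128 164 176 173 176
 95 150 162 179 184 182 185 180 180 148 109 105 108 107 106 104 106 105 106 108 141 109 100 105 102 105 174 180 177 178
 77 115 137 164 180 182 185 184 181 162 111 104 107 106 107 107 104 106 105 103 104 104 105 102 106 103 138 179 181 180
 67  87 139 153 150 178 182 185 182 182 163 113  98 102 104 105 106 108 104 105 106 104 107 106 103 105 103 142 143 141
 65  83 115 142 109 168 183 183 183 182 183 164 113  98 105 107 105 106 105 106 104 103 105  98 103 103 106 103 105 103
```

The pad tip is now about 20 mm above the desk, so the real tips sit about 33 mm above the TCP reading. I'll keep going down.

```bash
python3 -m handwheel '[[5,0,0,0.3,0,0,0],[5,0,0,0.2,0,0,0],[5,0,0,0,0,0,0]]' | egrep 'pos|force'; python3 -m handwheel '[[5,0,0,0.3,0,0,0],[5,0,0,0.2,0,0,0],[5,0,0,0,0,0,0]]'| egrep 'pos|force'; python3 - <<'E'
from h import *
s=vision.camera("side")
g=cv2.cvtColor(s["img"],cv2.COLOR_RGB2GRAY)[190:212,158:188]
print("\n".join(" ".join(f"{v:3d}" for v in r) for r in g))
E
```

```text
ee_pos: [0.4798, 0.1811, -0.0196]
wrist_force: [-1.0, -0.8, -0.2]
gripper_force: 0.0
ee_pos: [0.4799, 0.1811, -0.0245]
wrist_force: [0.4, -0.7, 0.3]
gripper_force: 0.0
147 146 148 149 152 156  82  28  25  24  23  16  23  31  22  17  26  55  32  24  24  26  21  29  19  30  29  20 103 136
152 147 146 150 150 156  97  39  27  28  23  20  35  44  33  34  31  43  31  22  23  32  23  30  23  23  17  19 104 137
153 151 147 146 147 148 113  51  25  30  26  23  32  34  35  23  20  33  24  22  28  19  22  27  22  26  27  22 112 142
156 155 150 150 146 148 116  56  28  20  18  21  18  28  44  29  25  24  32  24  25  26  28  26  24  26  19  15 111 146
157 158 155 154 149 149 117  61  22  21  24  21  48  36  53  39  26  31  25  26  25  24  23  24  18  45  65 115 135 150
157 157 158 158 155 154 129  69  34  29  19  27  41  36  42  45  26  29  19  18  29  23  23  46 111 119 128 148 150 152
158 160 155 159 156 157 147  80  30  25  24  22  56  55  39  44  57  54  34  27  25  25  16  42 139 148 147 149 149 149
160 161 160 160 158 158 157 107  42  24  27  54  84  67  47  52  71  66  35  23  26  22  31 
[... 1007 characters left out ...]
 179 159 160 163 161 122 107 108 107  99 103 104  88  75  68  66  66  89  93 146 151 150 148 147 162
117 151 178 184 181 180 181 181 183 151 116 107 109 107 105 106 106 102  82  78  74  76  78  90 112 114 163 166 166 169
 98 150 162 181 182 184 182 182 179 161 115 104 108 104 108 107 103 102  97  95  98  97  94 102  95  94 174 183 180 176
 78 117 140 164 180 182 182 183 182 181 119 103 104 103 104 107 108 104 104 107 108 108 106 106 102 103 139 142 140 139
 67  88 140 156 152 176 183 182 183 181 161 115 100 105 105 109 108 105 106 103 104 107 108 105 106 105 106 103 103 105
 61  84 116 142 109 168 182 182 184 181 182 116 103  98 100 107 107 108 109 105 104 104 104  98 102 104 103 105 103 105
```

```bash
python3 -m handwheel '[[4,0,0,0.15,0,0,0],[3.5,0,0,0,0,0,0],[2.9,0,0,0,0,0,0],[2.9,0,0,0,0,0,0],[2.9,0,0,0,0,0,0]]'
```

```text
clock: 7.68
ee_pos: [0.4801, 0.1811, -0.0256]
tcp_rot: [[-0.994, 0.112, -0.0], [0.112, 0.994, -0.0], [0.0, -0.0, -1.0]]
wrist_force: [-1.9, -0.5, 4.7]
gripper_width: 0.03
gripper_force: 45.4
```

```bash
python3 -m handwheel '[[2.9,-1,-0.6,0,0,0,0],[2.9,-1.5,-0.7,0,0,0,0],[2.9,-1.5,-0.7,0,0,0,0],[2.9,-1.5,-0.6,0,0,0,0],[2.9,-1.5,-0.4,0,0,0,0]]'| egrep 'pos|force|width'; python3 -m handwheel '[[2.9,-1.5,-0.2,0,0,0,0],[2.9,-1.5,0,0,0,0,0],[2.9,-1.5,0,0,0,0,0],[2.9,-1.5,0,0,0,0,0],[2.9,-1,0,0,0,0,0]]'| egrep 'pos|force|width'; python3 -m handwheel '[[2.9,-0.7,0,0,0,0,0],[2.9,0,0,0,0,0,0]]';python3 d.py .6419 .1311 -.0255
```

```text
ee_pos: [0.5462, 0.1437, -0.0256]
wrist_force: [-5.3, 2.0, 6.7]
gripper_width: 0.0301
gripper_force: 45.6
ee_pos: [0.6157, 0.1338, -0.0256]
wrist_force: [-5.2, 0.7, 8.3]
gripper_width: 0.0298
gripper_force: 45.8
clock: 9.18
ee_pos: [0.6237, 0.1328, -0.0255]
tcp_rot: [[-0.994, 0.112, 0.002], [0.112, 0.994, 0.0], [-0.002, 0.0, -1.0]]
wrist_force: [1.4, -0.5, 1.5]
gripper_width: 0.0297
gripper_force: 45.4
t 9.18 pos [ 0.6237  0.1328 -0.0255] need tool cm [-1.83  0.03  0.  ] yawerr deg 0.05 z [ 0.0022  0.     -1.    ] w 0.0297 F [ 1.4 -0.5  1.5]
```

```bash
python3 -m handwheel '[[2.9,-0.7,0,0,0,0,0],[2.9,-0.5,0.03,0,0,0,0],[2.9,0,0,0,0,0,0]]'| egrep 'pos|force'; for i in 1 2; do python3 -m handwheel '[[2.9,-0.15,0,0,0,0,0],[2.9,0,0,0,0,0,0]]'| egrep 'pos|force'; done; python3 - <<'E'
from h import *
s=vision.camera("side")
u=proj(s,[[.6419,.1311,.014],[.6419,.1311,0]]);print(u)
x,y=u[0].astype(int);im=cv2.resize(s["img"][y-25:y+20,x-30:x+30,::-1],None,fx=10,fy=10,interpolation=cv2.INTER_CUBIC)
cv2.imwrite("pics/chk5.png",im)
E
```

```text
ee_pos: [0.6346, 0.132, -0.0256]
wrist_force: [-1.8, 0.1, 4.6]
gripper_force: 45.5
ee_pos: [0.6352, 0.1319, -0.0256]
wrist_force: [-4.2, -1.0, 7.6]
gripper_force: 45.7
ee_pos: [0.6367, 0.1318, -0.0256]
wrist_force: [-3.9, -0.0, 7.7]
gripper_force: 45.8
[[227.81416917 184.15611424]
 [227.97191289 188.14336657]]
```

View pics/chk5.png

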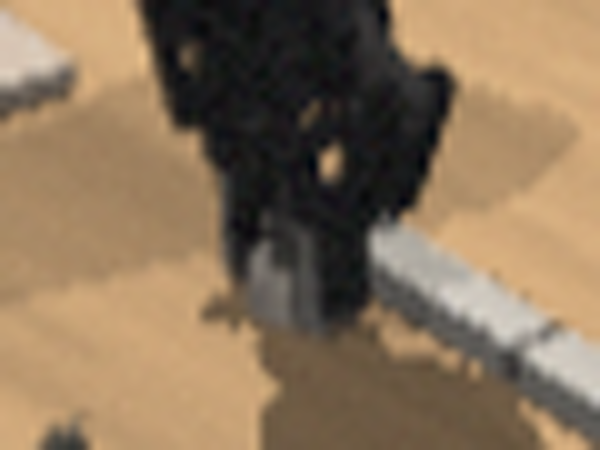

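Goblin A, at (280,280), is still held between the fingers and is just short of the bar. I'll creep on to contact.

```bash
for i in 1 2; do python3 -m handwheel '[[2.9,-0.12,0,0,0,0,0],[2.9,0,0,0,0,0,0]]'| egrep 'pos|st_force'; done;  python3 -m handwheel '[[2.9,-0.1,0,0,0,0,0],[2.9,0,0,0,0,0,0]]'| egrep 'pos|st_force'
```

```text
ee_pos: [0.6378, 0.1316, -0.0256]
wrist_force: [-5.1, 0.4, 7.9]
ee_pos: [0.639, 0.1315, -0.0256]
wrist_force: [-5.0, 1.1, 8.1]
ee_pos: [0.6398, 0.1315, -0.0256]
wrist_force: [-5.7, 0.2, 8.0]
```

```bash
for i in 1; do python3 -m handwheel '[[2.9,-0.1,0,0,0,0,0],[2.9,0,0,0,0,0,0]]'| egrep 'pos|st_force'; done;  python3 -m handwheel '[[2.9,-0.1,0,0,0,0,0],[2.9,0,0,0,0,0,0]]'| egrep 'pos|st_force'
```

```text
ee_pos: [0.6397, 0.1315, -0.0256]
wrist_force: [-8.5, 2.3, 11.0]
ee_pos: [0.6397, 0.1315, -0.0256]
wrist_force: [-13.1, -0.2, 15.1]
```

Contact made: the force rises while x stays at 0.6397. Now I'll release, lift, and move to goblin B.

```bash
python3 -m handwheel '[[5,0,0,0,0,0,0],[5,0,0,0,0,0,0],[5,0,0,-2.5,0,0,0],[5,0,0,-4,0,0,0],[5,3.2,-1.9,0,0,0,0]]'| egrep 'pos|st_force|wid'; python3 -m handwheel '[[5,3.2,-1.9,0,0,0,0],[5,3.2,-1.9,0,0,0,0],[5,3.0,-1.8,0,0,0,0],[5,0,0,0,0,0,0],[5,0,0,0,0,0,0]]'| egrep 'pos|st_force|wid'; python3 d.py .504 .0706 -.0255; python3 - <<'E'
from h import *
c=vision.camera("top")
for a,ce,p in blobs(c):
    if 40<a<200 and 100<ce[1]<260:
        m=cv2.moments(cv2.convexHull(p.astype(np.int32)));q=[m["m10"]/m["m00"],m["m01"]/m["m00"]];print(a,np.round(q,1),onz(c,[q],.008).round(4))
E
```

```text
ee_pos: [0.6137, 0.1157, 0.0437]
wrist_force: [-0.9, -0.4, 0.2]
gripper_width: 0.0498
ee_pos: [0.5103, 0.0704, 0.0396]
wrist_force: [0.3, -0.2, -0.4]
gripper_width: 0.05
t 12.6 pos [0.5103 0.0704 0.0396] need tool cm [ 0.64 -0.05  6.5 ] yawerr deg 0.05 z [ 1.6e-03 -1.0e-04 -1.0e+00] w 0.05 F [ 0.3 -0.2 -0.4]
51 [394.8 149.5] [[ 0.703  -0.4321]]
100 [308.1 221.6] [[ 0.5031 -0.1786]]
140 [171.3 251.2] [[0.4263 0.195 ]]
55 [257.4 241.9] [[ 0.4497 -0.0393]]
58 [185.2 241.8] [[0.4517 0.1571]]
116 [225.3 255. ] [[0.4152 0.048 ]]
```

```bash
python3 -m handwheel '[[5,0.6,0,1,0,0,0],[5,0,0,2,0,0,0],[5,0,0,1.5,0,0,0],[5,0,0,1,0,0,0],[5,0,0,0.5,0,0,0]]'| egrep 'pos|st_force'; python3 -m handwheel '[[5,0,0,0.4,0,0,0],[5,0,0,0,0,0,0]]' >/dev/null;python3 d.py .504 .0706 -.0255
```

```text
ee_pos: [0.5031, 0.0712, -0.0216]
wrist_force: [-1.3, -0.1, 0.4]
t 13.53 pos [ 0.5034  0.0711 -0.0248] need tool cm [-0.06 -0.05  0.07] yawerr deg 0.04 z [ 2.e-04 -0.e+00 -1.e+00] w 0.05 F [ 0.7  0.9 -0.8]
```

```bash
python3 -m handwheel '[[4,0,0,0.07,0,0,0],[3.5,0,0,0,0,0,0],[2.9,0,0,0,0,0,0],[2.9,0,0,0,0,0,0],[2.9,0,0,0,0,0,0]]'| egrep 'pos|force|wid'; python3 -m handwheel '[[2.9,-1,-0.1,0,0,0,0],[2.9,-1.5,-0.1,0,0,0,0],[2.9,-1.5,-0.1,0,0,0,0],[2.9,-1.5,-0.1,0,0,0,0],[2.9,-1.5,-0.1,0,0,0,0]]'| egrep 'pos|force|width'; python3 -m handwheel '[[2.9,-1.5,0,0,0,0,0],[2.9,-1.5,0,0,0,0,0],[2.9,-1,0,0,0,0,0],[2.9,-0.5,0,0,0,0,0],[2.9,0,0,0,0,0,0]]'| egrep 'force|width';python3 d.py .6325 .0516 -.0255
```

```text
ee_pos: [0.5036, 0.0711, -0.025]
wrist_force: [-1.2, -0.5, 5.9]
gripper_width: 0.0298
gripper_force: 44.5
ee_pos: [0.5721, 0.0586, -0.025]
wrist_force: [-6.0, 1.0, 10.1]
gripper_width: 0.0299
gripper_force: 44.9
wrist_force: [-0.4, 0.4, 4.8]
gripper_width: 0.0299
gripper_force: 44.6
t 15.4 pos [ 0.6178  0.0532 -0.0249] need tool cm [-1.48  0.    0.06] yawerr deg 0.04 z [ 1.1e-03 -1.0e-04 -1.0e+00] w 0.0299 F [-0.4  0.4  4.8]
```

```bash
python3 -m handwheel '[[2.9,-0.7,0,0,0,0,0],[2.9,-0.5,0,0,0,0,0],[2.9,0,0,0,0,0,0]]'| egrep 'pos|st_force'; for i in 1 2; do python3 -m handwheel '[[2.9,-0.1,0,0,0,0,0],[2.9,0,0,0,0,0,0]]'| egrep 'pos|st_force'; done; python3 -m handwheel '[[2.9,-0.1,0,0,0,0,0],[2.9,0,0,0,0,0,0]]'| egrep 'pos|st_force'
```

```text
ee_pos: [0.6295, 0.052, -0.0249]
wrist_force: [-1.4, 0.8, 5.6]
ee_pos: [0.6296, 0.052, -0.0249]
wrist_force: [-4.7, 0.3, 7.9]
ee_pos: [0.6305, 0.0519, -0.025]
wrist_force: [-4.1, 1.4, 7.6]
ee_pos: [0.6315, 0.0518, -0.025]
wrist_force: [-4.7, 0.6, 8.2]
```

```bash
python3 -m handwheel '[[2.9,-0.1,0,0,0,0,0],[2.9,0,0,0,0,0,0]]'| egrep 'pos|st_force'; python3 -m handwheel '[[2.9,-0.1,0,0,0,0,0],[2.9,0,0,0,0,0,0]]'| egrep 'pos|st_force'; python3 d.py .6325 .0516 -.0255
```

```text
ee_pos: [0.6325, 0.0517, -0.0249]
wrist_force: [-3.9, -0.3, 7.9]
ee_pos: [0.6327, 0.0517, -0.0249]
wrist_force: [-7.8, 0.6, 10.7]
t 17.02 pos [ 0.6327  0.0517 -0.0249] need tool cm [ 0.02 -0.01  0.06] yawerr deg 0.02 z [-3.5e-03  3.0e-04 -1.0e+00] w 0.03 F [-7.8  0.6 10.7]
```

```bash
python3 -m handwheel '[[2.9,-0.1,0,0,0,0,0],[5,0,0,0,0,0,0],[5,0,0,0,0,0,0],[5,0,0,-2.5,0,0,0],[5,0,0,-4,0,0,0]]'| egrep 'pos|st_force|wid'; python3 -m handwheel '[[5,3.45,-2.2,0,0,0,0],[5,3.45,-2.2,0,0,0,0],[5,3.45,-2.2,0,0,0,0],[5,3.45,-2.2,0,0,0,0],[5,3.45,-2.2,0,0,0,0]]'>/dev/null;  python3 -m handwheel '[[5,0,0,0,0,0,0],[5,0,0,0,0,0,0],[5,0,0,0,0,0,0]]'>/dev/null; python3 d.py .45 -.0386 -.0255
```

```text
ee_pos: [0.6334, 0.0514, 0.0382]
wrist_force: [0.2, -0.1, 0.3]
gripper_width: 0.0498
t 18.65 pos [ 0.4524 -0.0387  0.0398] need tool cm [ 0.24 -0.02  6.53] yawerr deg -0.0 z [ 1.1e-03 -3.0e-04 -1.0e+00] w 0.0499 F [-0.2 -0.7 -0.1]
```

```bash
python3 -m handwheel '[[5,0.2,0,1,0,0,0],[5,0,0,2,0,0,0],[5,0,0,1.5,0,0,0],[5,0,0,1.2,0,0,0],[5,0,0,0.7,0,0,0]]'| egrep 'pos|st_force'; python3 -m handwheel '[[5,0,0,0.1,0,0,0],[5,0,0,0,0,0,0]]' >/dev/null;python3 d.py .45 -.0384 -.0255
```

```text
ee_pos: [0.4489, -0.0383, -0.0254]
wrist_force: [-0.1, -0.9, -0.3]
t 19.52 pos [ 0.4496 -0.0387 -0.0252] need tool cm [-0.03  0.03  0.03] yawerr deg 0.03 z [ 7.e-04 -3.e-04 -1.e+00] w 0.0496 F [ 0.1 -0.6  0.2]
```

```bash
python3 -m handwheel '[[4,0,0,0,0,0,0],[3.5,0,0,0,0,0,0],[2.9,0,0,0,0,0,0],[2.9,0,0,0,0,0,0],[2.9,0,0,0,0,0,0]]'| egrep 'pos|force|wid'; python3 -m handwheel '[[2.9,-1,0.3,0,0,0,0],[2.9,-1.5,0.4,0,0,0,0],[2.9,-1.5,0.4,0,0,0,0],[2.9,-1.5,0.4,0,0,0,0],[2.9,-1.5,0.4,0,0,0,0]]'| egrep 'pos|force|width'; python3 -m handwheel '[[2.9,-1.5,0.4,0,0,0,0],[2.9,-1.5,0.4,0,0,0,0],[2.9,-1.5,0.3,0,0,0,0],[2.9,-1.5,0,0,0,0,0],[2.9,-1.5,0,0,0,0,0]]'| egrep 'force|width'; python3 -m handwheel '[[2.9,-1,0,0,0,0,0],[2.9,-0.5,0,0,0,0,0],[2.9,0,0,0,0,0,0]]' >/dev/null; python3 d.py .6238 -.0279 -.0255
```

```text
ee_pos: [0.4495, -0.0386, -0.0249]
wrist_force: [-1.7, 0.3, 5.0]
gripper_width: 0.03
gripper_force: 44.5
ee_pos: [0.5208, -0.0276, -0.0249]
wrist_force: [-5.0, -0.4, 9.6]
gripper_width: 0.0297
gripper_force: 44.6
wrist_force: [-4.2, 1.1, 7.1]
gripper_width: 0.0303
gripper_force: 44.5
t 21.77 pos [ 0.6122 -0.0267 -0.0249] need tool cm [-1.16  0.01  0.07] yawerr deg 0.03 z [ 8.e-04 -2.e-04 -1.e+00] w 0.0298 F [-1.4  0.1  5.1]
```

```bash
python3 -m handwheel '[[2.9,-0.5,0,0,0,0,0],[2.9,-0.4,0.01,0,0,0,0],[2.9,0,0,0,0,0,0]]'| egrep 'pos|st_force'; for i in 1; do python3 -m handwheel '[[2.9,-0.1,0,0,0,0,0],[2.9,0,0,0,0,0,0]]'| egrep 'pos|st_force'; done; python3 -m handwheel '[[2.9,-0.1,0,0,0,0,0],[2.9,0,0,0,0,0,0]]'| egrep 'pos|st_force';  python3 -m handwheel '[[2.9,-0.1,0,0,0,0,0],[2.9,0,0,0,0,0,0]]'| egrep 'pos|st_force'
```

```text
ee_pos: [0.6208, -0.0275, -0.0248]
wrist_force: [-2.2, 1.1, 5.9]
ee_pos: [0.6211, -0.0275, -0.0249]
wrist_force: [-4.8, 1.0, 7.1]
ee_pos: [0.6221, -0.0277, -0.0249]
wrist_force: [-5.5, 1.5, 8.0]
ee_pos: [0.6231, -0.0278, -0.0249]
wrist_force: [-4.8, 1.5, 7.9]
```

```bash
python3 -m handwheel '[[2.9,-0.1,0,0,0,0,0],[2.9,0,0,0,0,0,0]]'| egrep 'pos|st_force'; python3 -m handwheel '[[2.9,-0.1,0,0,0,0,0],[2.9,0,0,0,0,0,0]]'| egrep 'pos|st_force'; python3 d.py .6238 -.0279 -.0255
```

```text
ee_pos: [0.6236, -0.0278, -0.0249]
wrist_force: [-5.4, 1.6, 9.2]
ee_pos: [0.6236, -0.0278, -0.0249]
wrist_force: [-9.8, 0.4, 12.7]
t 23.4 pos [ 0.6236 -0.0278 -0.0249] need tool cm [-0.03 -0.01  0.06] yawerr deg 0.01 z [-5.5e-03  6.0e-04 -1.0e+00] w 0.0302 F [-9.8  0.4 12.7]
```

```bash
python3 -m handwheel '[[5,0,0,0,0,0,0],[5,0,0,0,0,0,0],[5,0,0,-2.5,0,0,0],[5,0,0,-4,0,0,0]]'| egrep 'pos|st_force|wid'; python3 -m handwheel '[[5,2.1,-3.3,0,0,0,0],[5,2.1,-3.3,0,0,0,0],[5,2.1,-3.3,0,0,0,0],[5,2.1,-3.3,0,0,0,0],[5,2.1,-3.2,0,0,0,0]]'>/dev/null;  python3 -m handwheel '[[5,0,0,0,0,0,0],[5,0,0,0,0,0,0],[5,0,0,0,0,0,0]]'>/dev/null; python3 d.py .503 -.1787 -.0255
```

```text
ee_pos: [0.6241, -0.0278, 0.0383]
wrist_force: [0.1, 0.3, -0.2]
gripper_width: 0.05
t 24.9 pos [ 0.5034 -0.1787  0.0395] need tool cm [ 0.04 -0.01  6.5 ] yawerr deg -0.03 z [ 2.e-04  0.e+00 -1.e+00] w 0.0498 F [ 0.  -0.1  0. ]
```

```bash
python3 -m handwheel '[[5,0,0,1,0,0,0],[5,0,0,2,0,0,0],[5,0,0,1.5,0,0,0],[5,0,0,1.2,0,0,0],[5,0,0,0.7,0,0,0]]'| egrep 'pos|st_force'; python3 -m handwheel '[[5,0,0,0.1,0,0,0],[5,0,0,0,0,0,0]]' >/dev/null;python3 d.py .503 -.1785 -.0255; python3 -m handwheel '[[4,0,0,0,0,0,0],[3.5,0,0,0,0,0,0],[2.9,0,0,0,0,0,0],[2.9,0,0,0,0,0,0],[2.9,0,0,0,0,0,0]]'| egrep 'pos|force|wid'
```

```text
ee_pos: [0.5026, -0.179, -0.0255]
wrist_force: [0.3, 0.2, 0.0]
t 25.77 pos [ 0.5032 -0.1795 -0.0251] need tool cm [0.03 0.1  0.04] yawerr deg 0.04 z [ 7.e-04 -4.e-04 -1.e+00] w 0.05 F [-0.2  0.   0.4]
ee_pos: [0.5031, -0.1794, -0.0249]
wrist_force: [-2.3, 1.3, 5.8]
gripper_width: 0.0299
gripper_force: 44.5
```

```bash
python3 -m handwheel '[[2.9,-0.7,0.8,0,0,0,0],[2.9,-1.1,1.2,0,0,0,0],[2.9,-1.1,1.2,0,0,0,0],[2.9,-1.1,1.2,0,0,0,0],[2.9,-1.1,1.2,0,0,0,0]]'| egrep 'pos|force|width'; python3 -m handwheel '[[2.9,-1.1,1.2,0,0,0,0],[2.9,-1.1,1,0,0,0,0],[2.9,-1.1,0.5,0,0,0,0],[2.9,-0.7,0,0,0,0,0],[2.9,0,0,0,0,0,0]]'| egrep 'force|width'; python3 d.py .6150 -.1074 -.0255
```

```text
ee_pos: [0.5608, -0.1294, -0.0248]
wrist_force: [-2.8, -2.4, 6.3]
gripper_width: 0.0297
gripper_force: 44.5
wrist_force: [-0.0, 0.7, 5.1]
gripper_width: 0.0296
gripper_force: 44.6
t 27.65 pos [ 0.6038 -0.1063 -0.0248] need tool cm [-1.13  0.02  0.07] yawerr deg 0.01 z [ 1.3e-03  2.0e-04 -1.0e+00] w 0.0296 F [-0.   0.7  5.1]
```

```bash
python3 -m handwheel '[[2.9,-0.5,0.02,0,0,0,0],[2.9,-0.4,0,0,0,0,0],[2.9,0,0,0,0,0,0]]'| egrep 'pos|st_force'; for i in 1; do python3 -m handwheel '[[2.9,-0.1,0,0,0,0,0],[2.9,0,0,0,0,0,0]]'| egrep 'pos|st_force'; done; python3 -m handwheel '[[2.9,-0.1,0,0,0,0,0],[2.9,0,0,0,0,0,0]]'| egrep 'pos|st_force';  python3 -m handwheel '[[2.9,-0.1,0,0,0,0,0],[2.9,0,0,0,0,0,0]]'| egrep 'pos|st_force'
```

```text
ee_pos: [0.6119, -0.1071, -0.0249]
wrist_force: [-2.7, 0.9, 8.1]
ee_pos: [0.6122, -0.1072, -0.0249]
wrist_force: [-5.4, 0.5, 9.1]
ee_pos: [0.6132, -0.1073, -0.0249]
wrist_force: [-6.0, 1.9, 9.6]
ee_pos: [0.6142, -0.1074, -0.0249]
wrist_force: [-4.4, 0.2, 9.5]
```

```bash
python3 -m handwheel '[[2.9,-0.1,0,0,0,0,0],[2.9,0,0,0,0,0,0]]'| egrep 'pos|st_force'; python3 -m handwheel '[[2.9,-0.1,0,0,0,0,0],[2.9,0,0,0,0,0,0]]'| egrep 'pos|st_force'; python3 -m handwheel '[[2.9,-0.1,0,0,0,0,0],[2.9,0,0,0,0,0,0]]'| egrep 'pos|st_force'; python3 d.py .6150 -.1074 -.0255
```

```text
ee_pos: [0.6152, -0.1075, -0.0249]
wrist_force: [-5.6, 1.3, 10.2]
ee_pos: [0.6152, -0.1075, -0.0249]
wrist_force: [-10.2, -0.3, 13.1]
ee_pos: [0.6152, -0.1075, -0.0249]
wrist_force: [-13.7, 1.1, 15.7]
t 29.52 pos [ 0.6152 -0.1075 -0.0249] need tool cm [0.02 0.01 0.06] yawerr deg -0.03 z [-0.0073  0.0014 -1.    ] w 0.0298 F [-13.7   1.1  15.7]
```

```bash
python3 -m handwheel '[[5,0,0,0,0,0,0],[5,0,0,0,0,0,0],[5,0,0,-2.5,0,0,0],[5,0,0,-4,0,0,0],[5,0,0,-5,0,0,0]]'| egrep 'pos|st_force|wid'; python3 -m handwheel '[[5,4,0,-3,0,0,0],[5,5,0,0,0,0,0],[5,5,0,0,0,0,0],[5,5,0,0,0,0,0],[5,0,0,0,0,0,0]]'| egrep 'pos|st_force|wid'; python3 - <<'E'
from h import *
c=vision.camera("top");s=vision.camera("side")
a=cv2.resize(c["img"][145:195,165:315,::-1],None,fx=5.2,fy=5.2,interpolation=cv2.INTER_CUBIC)
b=cv2.resize(s["img"][155:205+25,195:345,::-1][:57],None,fx=5.2,fy=5.2,interpolation=cv2.INTER_CUBIC)
cv2.imwrite("pics/fin.png",np.vstack([a,b]))
E
```

```text
ee_pos: [0.6167, -0.1078, 0.0892]
wrist_force: [0.4, 0.0, 0.2]
gripper_width: 0.05
ee_pos: [0.4257, -0.0859, 0.1181]
wrist_force: [0.3, 0.6, 0.7]
gripper_width: 0.05
```

View pics/fin.png

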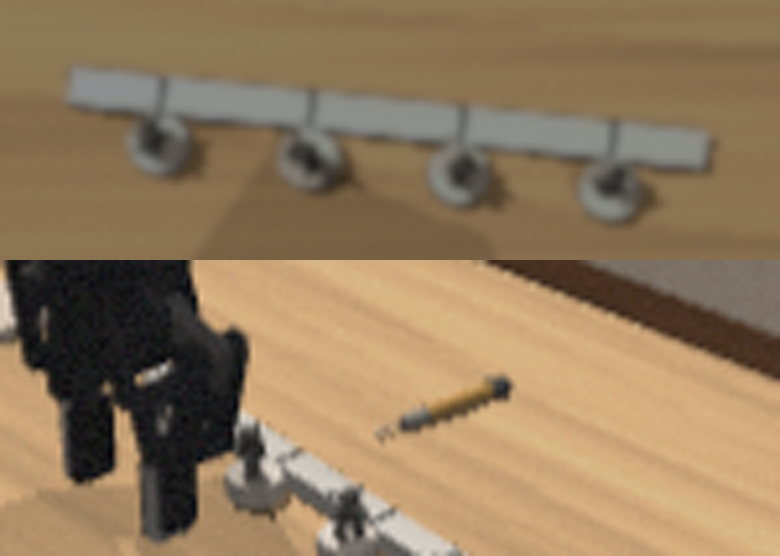

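All four caps lie against the near side of the bar, one per line, at (158,146), (311,160), (459,174) and (610,190). One numeric check of the centring follows, because B looks slightly off.

```bash
python3 - <<'E'
from h import *
from scipy.optimize import minimize
c=vision.camera("top");hsv=cv2.cvtColor(c["img"],cv2.COLOR_RGB2HSV);S=cv2.GaussianBlur(hsv[...,1].astype(np.float32),(0,0),.6)
xd=np.array([.9938,-.111]);yd=np.array([.111,.9938])
sp=[(.6419,.1311),(.6332,.0516),(.6243,-.0279),(.6153,-.1074)]
th=np.radians(np.arange(100,261,4))  # near half, angle from bar x
d=np.outer(np.cos(th),xd)+np.outer(np.sin(th),yd)
def samp(P):
    u=proj(c,P);return cv2.remap(S,np.float32(u[:,0][None]),np.float32(u[:,1][None]),cv2.INTER_LINEAR)[0]
for p in sp:
    f=lambda q:(lambda ctr:(samp(np.c_[ctr+d*.0135,np.full(len(d),.013)])-samp(np.c_[ctr+d*.0205,np.full(len(d),.013)])).mean())(np.array(p)+q[0]*xd+q[1]*yd)
    G=np.arange(-.006,.0061,.0005);V=np.array([[f((a,b)) for b in G] for a in G])
    w=np.exp(-(V-V.min())/2.);w/=w.sum();print("off bar-x mm",round((w.sum(1)@G)*1e3,1),"along bar mm",round((w.sum(0)@G)*1e3,1),V.min().round(0))
E
```

```text
off bar-x mm 0.3 along bar mm -1.6 -71.0
off bar-x mm 0.1 along bar mm -1.4 -62.0
off bar-x mm 0.1 along bar mm -0.7 -73.0
off bar-x mm -0.1 along bar mm -0.8 -72.0
```

```bash
python3 - <<'E'
from h import *
xd=np.array([.9938,-.111]);yd=np.array([.111,.9938]);t=np.arange(-.028,.0281,.00025)
sp=[(.6419,.1311),(.6332,.0516),(.6243,-.0279),(.6153,-.1074)]
I=np.mean([vision.camera("top")["img"].astype(np.float32) for _ in range(4)],0);c=vision.camera("top")
S=1-I[...,2]/I[...,0]   # chroma of wood, shade invariant
def samp(P):
    u=proj(c,P);return cv2.remap(S,np.float32(u[:,0][None]),np.float32(u[:,1][None]),cv2.INTER_LINEAR)[0]
for p in sp:
    r=[]
    for o in np.arange(-.009,.003,.002):
        v=samp(np.c_[np.array(p)+o*xd+t[:,None]*yd,np.full(len(t),.01)]);h=(np.median(v[abs(t)<.012])+np.median(v[abs(t)>.023]))/2
        k=len(t)//2;lo=t[np.argmax((v[:k]<h)&(t[:k]>-.022))];hi=t[k+np.argmax((v[k:]>h)&(t[k:]>.011))];r.append((lo,hi))
    r=np.array(r)*1e3;print("mid",r.mean(1).round(1),"mean",r.mean().round(2),"width",np.diff(r)[:,0].round(0))
# same for lines: darkness along bar top
L=np.array(sp)+.026*xd;g=I.mean(2)
for p in L:
    u=proj(c,np.c_[p+t[:,None]*yd,np.full(len(t),.014)]);v=cv2.remap(g,np.float32(u[:,0][None]),np.float32(u[:,1][None]),cv2.INTER_LINEAR)[0]
    m=abs(t)<.007;w=np.maximum(np.median(v)-5-v,0)*m;print("line",round(w@t/w.sum()*1e3,2))
E
```

```text
mid [-0.6 -0.6 -0.6 -0.4 -0.2 -0.2] mean -0.46 width [28. 30. 32. 33. 35. 35.]
mid [-0.7 -0.7 -0.9 -1.  -1.1 -1.1] mean -0.94 width [29. 31. 32. 34. 34. 35.]
mid [-0.1  0.  -0.1 -0.1 -0.1  0. ] mean -0.08 width [27. 29. 31. 32. 33. 33.]
mid [-0.7 -0.2 -0.1 -0.1 -0.2 -0.2] mean -0.29 width [28. 30. 31. 32. 33. 33.]
line -0.03
line -0.13
line -0.16
line -0.24
```

The second estimate puts all four caps within about 1 mm of their lines and touching the bar. I'm handing in.

```bash
python3 -c "
from bench import ticket,ctrl
print(ctrl.get_obs()['clock']);print(ticket.sign_off())"
```

```text
31.175
the job is handed in; nothing more can be done
None
```

I slid all four goblins into place, each with its cap against the near side of the straightedge at its own line, and handed the job in at 31 s; one measurement put the caps within about 1 mm of their lines, an earlier one up to 1.6 mm.

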